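# Index the red rubber button under the force gauge and hold the lever at 10 N

## Robot

A 6-joint arm with a two-finger parallel gripper is mounted at the origin on a cart in front of the work surface, level with it; the furniture and walls round the work are solid. World frame = base frame: x ahead of the robot, y to its left, z up, the work surface at z = 0. Lengths are in m, angles in rad, forces in N, time in s.
With the tool pointing down it reaches from about 0.3 to 0.775 m from the base axis. Payload 14.6 kg.
Tool frame: the origin (TCP) lies on the front face of the gripper's body, between the roots of the fingers; the fingertips stand 97 mm ahead of it and the grasp point (between the pads) lies 78 mm ahead of it; z points along the fingers, x is the direction in which the jaws open and shut, and the axes are right-handed (so a half turn about z gives the same grasp; the last joint's range is limited). The gripper opens to 94 mm and grips with 3 to 60 N. Pads are 16 mm wide; open, the fingers measure 119 mm over their backs; the gripper's body (75 mm by 177 mm) begins 78 mm behind the grasp point.
Start: joints at [1.081, 0.3, 1.521, -0, 1.321, -0.067], TCP at [0.226, 0.502, 0.303] pointing down, gripper open.
Joint ranges: [-3.03, 3.03], [-0.79, 2.21], [0.23, 2.52], [-1.04, 4.18], [0, 3.07], [-2.55, 2.55]. Speed limits (rad/s): [2.22, 2.22, 2.57, 3.14, 3.14, 3.14].

## Interface

Orientations are given as [roll, pitch, yaw] about the fixed x, y, z axes, in that order (R = Rz(yaw) Ry(pitch) Rx(roll)).
In Python, from station import sensors, camera, ctrl gives the robot as it stands.
- The arm moves only by the tool move_arm, never from a script. Its argument "rows" is text: rows parted by semicolons, each of 6 numbers parted by spaces: the shift along the tool's x, y, z in mm, then the turn, a rotation vector about the tool's x, y, z in rad. In form: x y z wx wy wz; .... A call has 1 to 20 rows; each row shifts and turns the pose as measured when the row begins, along the tool's axes as they then stand; what a row does not reach is not made up. A row lasts 1/8 s, in which the tool goes at most 62.5 mm and 10.7 degrees, less where a joint would pass 70% of its speed; a pose out of reach is approached as far as the arm can. A call with a gripper value outside its range is refused whole. "grip" is the opening, from -1 (shut) to 1 (fully open), set as the call begins (left out, the last holds). The fingers move at their own pace and stop on an object; "newtons" is the grip in N (left out, the last holds). Time passes only in rows, so rows that do not move let the fingers close. It gives the time, the measured TCP pose, the force and the opening at its end, in the units of the state.
- sensors.get_obs(): the state, without advancing time (a new reading comes with each control period).
- camera(name): name is "scene" or "top"; returns a dict with "color" (400x640x3 uint8, blue, green, red), "z_map" (400x640 float32, m along the optical axis (not along the pixel's ray), 0 where there is no reading), "mtx" (3x3 intrinsics, pixels), "distortion" ([k1, k2, p1, p2, k3] as OpenCV has them; the pictures are not rectified), "position" and "attitude" of the camera in the world. Camera axes: x right, y down, z forward; pixel columns grow to the right and rows downward; lengths in m; the calibration is good to about 2 mm. A picture is of the moment at which its call begins.
- ctrl.hand_in(): hands the job in, once; it reports no verdict.
The state is a dict: "time_s": time; "qpos": joint angles; "joint_vel": joint speeds; "tau": joint torques, N m; "ee_pos": TCP position; "eef_rot": TCP orientation; "force": force on the tool from outside, world axes, zero at the start; "moment": the same for the moment, N m; "grip_width": finger opening in m.
Only numpy, scipy, OpenCV 4.12 (cv2) and the standard library are available. Lean on these libraries where they do the work, as an engineer would, in place of code of your own. Each camera call takes 0.05 s, during which the arm holds its last target.

## Task

Take the load check on the red rubber button: slide the specimen carriage of the lever force stand along its rail until the red button is under the gauge's presser foot and the carriage sits in that detent, with the lever still up. Then press the spring-return lever down until the dial shows 10 N (needle in the green sector, straight up) and finish while holding the lever there; it springs back if let go. Load only the red button, never let the needle run into the red sector (15 N and above), keep all three buttons seated in their nests and leave the other things on the bench alone.

Things in the scene. Friction and masses are not known exactly. Their poses are not given: they have to be found in the camera images.
- stand_axis (a point): Point on the worktop right below the presser foot of the fixed force stand (ivory base 180 x 250 x 14 mm, steel column at the back, 290 mm tall). +y: along the rail to the left, from park to the stations; -x: operator's side. Lever on the left (+y), carriage knob on the right (-y). Head, gauge and column fill x -20..110, y -35..60, z 47..290 mm.
- carriage (a joint): Carriage travel along the rail, m: 0 = parked right, grows to the left (+y of the stand) to 0.135. Ball detents at 0.045 (left nest under the foot), 0.085 (middle nest) and 0.125 (right nest) catch within about 2 mm and take about 6 N to push through; elsewhere 1 N of friction. Starts parked at 0; stays where it is left.
- carriage_knob (a point): Middle of the yellow upright knob at the right end of the carriage's draw bar: 21 mm in diameter, from z = 33 to 80 mm (bar top 33 mm, this point 58 mm). Grip it from above or push its right side. It lies 235, 195 and 155 mm to the right of the left, middle and right nest. Axes as the stand's.
- nest_left (a point): Floor centre of the left of three round nests (31 mm in diameter, 5 mm deep, 40 mm apart along the rail) in the aluminium carriage plate (50 x 124 mm, top at z = 32 mm); floor at z = 27 mm.
- nest_middle (a point): Floor centre of the middle nest.
- nest_right (a point): Floor centre of the right nest.
- button_red: Red rubber test button, disc 29 mm in diameter and 12.5 mm thick, lying loose in one of the three nests (which one varies). Origin at the centre of its underside; top at z = 40 mm.
- button_black: Black rubber test button, same size, in another nest.
- button_grey: Grey rubber test button, same size, in the remaining nest.
- presser_foot (a point): Centre of the underside of the gauge's steel presser foot (20 mm in diameter), 47 mm above the worktop with the lever up, so 7 mm above a button. Straight above the stand's axis.
- gauge: Dial force gauge, 66 mm round, facing the operator; needle clockwise 0 to 20 N over 270 degrees, 10 N straight up, green sector 8 to 12 N, red from 15 N. It carries the plunger and foot, and sinks 25 mm per rad of lever turn (1 mm per 6.4 mm of ball travel). Origin: on the worktop below the foot with the lever up; it sinks with the gauge.
- plunger (a joint): How far the presser foot is pushed into the gauge, m, 0 to 0.0133: the load is 1.5 N per mm, so 0.00667 is 10 N; green sector 0.0053 to 0.0080, red from 0.0100. The dial needle follows it. 0 while the foot is clear.
- lever: Spring-return lever, steel rod with a yellow ball. Origin at its pivot, 185 mm up, 46 mm behind (+x) and 64 mm left (+y) of the stand's axis; ball centre 160 mm from it. At rest it points to the operator (-x), 0.40 rad above level; turns down in an upright plane by up to 0.88 rad. Foot meets a button 0.28 rad down from rest, 10 N at about 0.55 rad (ball 86 mm lower).
- lever_ball (a point): Centre of the lever's ball, 25 mm in diameter; at rest 247 mm above the worktop, 101 mm to the operator's side (-x) of the stand's axis and 64 mm to its left. Pressing takes about 1.5 N at first and about 4.5 N at 10 N of load; it springs back when released.
- bushing: Bronze bushing, 32 mm wide, 24 mm tall, on the worktop at the right: leave alone. Origin at the centre of its underside.
- gear_sample: Small steel gear, 33 mm, at the right: leave alone.
- petri: Petri dish with lid, 62 mm wide, 15 mm tall, at the right: leave alone.
- log_pen: Black ball pen, 136 mm long, lying on the closed black log book (208 x 148 x 24 mm) at the front right: leave alone.

How it is judged:
On the way:
1. the carriage sits in the detent that puts the red button under the foot, lever still up (((value of joint carriage between 0.043 and 0.047 m and horizontal distance between button_red and nest_left below 0.004 m) or (value of joint carriage between 0.083 and 0.087 m and horizontal distance between button_red and nest_middle below 0.004 m) or (value of joint carriage between 0.123 and 0.127 m and horizontal distance between button_red and nest_right below 0.004 m)) and height (world z) of lever_ball above 0.235 m and value of joint plunger below 0.0005 m), for 0.2 s.
At the end, for the whole second after the job is handed in: The carriage is within 2 mm of the detent that puts the red button under the presser foot (button within 5 mm of the foot's axis); the gauge shows 8 to 12 N (plunger 5.3 to 8.0 mm in) on the red button; the robot itself holds the lever; all three buttons lie flat in their nests (((value of joint carriage between 0.043 and 0.047 m and horizontal distance between button_red and nest_left below 0.004 m) or (value of joint carriage between 0.083 and 0.087 m and horizontal distance between button_red and nest_middle below 0.004 m) or (value of joint carriage between 0.123 and 0.127 m and horizontal distance between button_red and nest_right below 0.004 m)) and height (world z) of each of button_red, button_black, button_grey below 0.0305 m and angle between each of button_red, button_black, button_grey's own z axis and vertical below 0.1 rad and horizontal distance between button_red and presser_foot below 0.005 m and value of joint plunger between 0.00533333 and 0.008 m and contact force between gauge and button_red between 7 and 13 N and contact force between any of the fingers, the arm and lever above 0.7 N); the arm keeps its last pose, push and grip.
It fails at once if the needle runs into the red sector (15 N or more) (value of joint plunger above 0.01 m).
It fails at once if the foot is pressed on the black or the grey button (contact force between gauge and button_black above 1.5 N or contact force between gauge and button_grey above 1.5 N).
It fails at once if a bystander is moved more than 20 mm (distance of any of bushing, gear_sample, petri, log_pen from where it was at the start of the episode above 0.02 m).
It also fails if it takes over 56 s, if anything falls off the work surface, if the arm or the gripper's body presses on something with over 40 N, if the wrist force passes 120 N, or if a joint passes its speed limit or range.

## Working session

There is one attempt and no reset: what is moved stays moved. The work goes in short steps, Python scripts to look and compute and a tool call to move; the robot and the scene stay as the last step left them, time stands still between calls to the robot, and variables do not carry over. Pictures are saved under pics/ and viewed, and the job is handed in when it is done.

Besides the shell and the picture viewer there is one more tool, called after "Request:" as name(argument=value, ...), one argument or row to a line, values as JSON. move_arm: Moves the arm, as the interface text tells. Its arguments: {"type":"object","properties":{"rows":{"type":"string"},"grip":{"type":"number"},"newtons":{"type":"number"}},"required":["rows"]}

```bash
mkdir -p pics
cat > h.py <<'E'
import numpy as np, cv2
from station import sensors, camera, ctrl
from scipy.spatial.transform import Rotation as R
def snap(name,fn):
    c=camera(name); cv2.imwrite('pics/'+fn+'.png',c['color']); np.savez('pics/'+fn+'.npz',**{k:np.array(v) for k,v in c.items()}); return c
def ld(fn): return dict(np.load('pics/'+fn+'.npz'))
def rot(a):
    a=np.array(a,float)
    if a.shape==(3,3): return a
    if a.shape==(4,): return None
    return R.from_euler('xyz',a).as_matrix()
def ray(c,u,v):
    p=cv2.undistortPoints(np.array([[[u,v]]],float),c['mtx'],c['distortion'])[0,0]
    return np.array([p[0],p[1],1.])
def P(c,u,v,z=None):
    r=ray(c,u,v); Rm=rot(c['attitude']); o=np.array(c['position'])
    if z is None:
        d=c['z_map'][int(round(v)),int(round(u))]; return o+Rm@(r*d)
    d=Rm@r; return o+d*(z-o[2])/d[2]
def pix(c,p):
    Rm=rot(c['attitude']); q=Rm.T@(np.array(p)-c['position'])
    return cv2.projectPoints(q.reshape(1,1,3),np.zeros(3),np.zeros(3),c['mtx'],c['distortion'])[0].ravel()
E
python3 - <<'E'
from h import *
for n in('scene','top'):
    c=snap(n,n+'0'); print(n,c['position'],c['attitude'],c['mtx'],c['distortion'])
print(sensors.get_obs())
E
```

```text
scene [ 0.08256131 -1.00051369  0.8222308 ] [-2.20036262  0.00319537 -0.51216728] [[474.12890666   0.         326.88220547]
 [  0.         474.12890666 204.35288976]
 [  0.           0.           1.        ]] [-0.03684904  0.          0.          0.          0.        ]
top [ 0.21425667 -0.22529398  1.42837407] [-2.89862963e+00  1.10544163e-03 -1.59623502e+00] [[520.53124429   0.         316.56790755]
 [  0.         520.53124429 199.52999566]
 [  0.           0.           1.        ]] [0.04759682 0.         0.         0.         0.        ]
{'time_s': 0.1, 'qpos': array([ 1.08140186e+00,  3.00399448e-01,  1.52152706e+00, -5.49315533e-06,
        1.32071096e+00, -6.66153242e-02]), 'joint_vel': array([ 0.00092405, -0.00049197, -0.00028209,  0.00076263, -0.00011464,
       -0.00036589]), 'tau': array([-1.16041218e-03, -5.32639503e+01, -3.53289735e+01,  7.08821020e-02,
        2.34361592e-02, -5.37513790e-05]), 'ee_pos': array([0.22560785, 0.50144396, 0.30214844]), 'eef_rot': array([-3.14152841e+00,  1.04285313e-03,  1.14801858e+00]), 'force': array([-0.01792913,  0.66660092, -0.40364396]), 'moment': array([ 0.02975652, -0.0103868 , -0.02119256]), 'grip_width': 0.09392507869517476}
```

View pics/scene0.png

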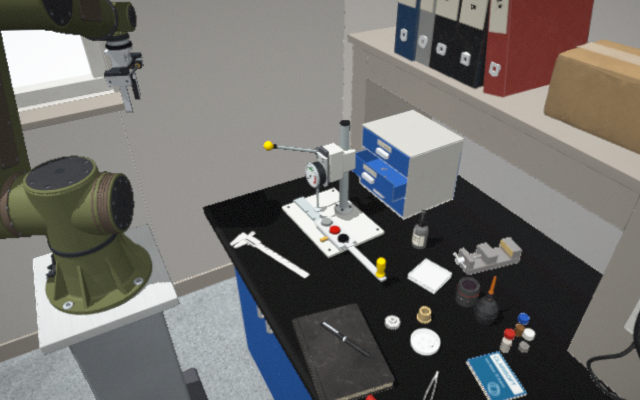

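View pics/top0.png

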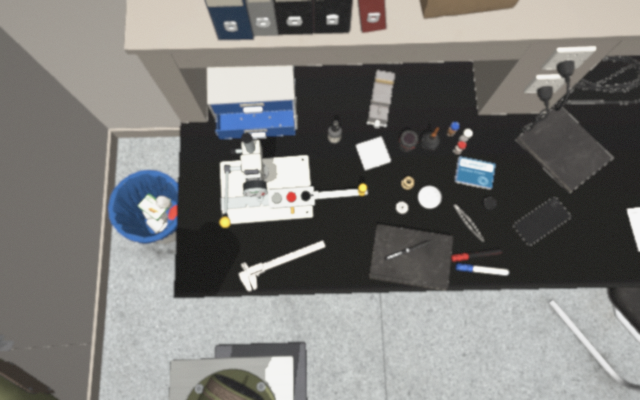

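Run:
```python
from h import *
c=ld('top0'); im=c['color'][130:240,200:380]; cv2.imwrite('pics/topc.png',cv2.resize(im,None,fx=4.4,fy=4.4,interpolation=cv2.INTER_CUBIC))
c=ld('scene0'); im=c['color'][110:290,230:410]; cv2.imwrite('pics/scenec.png',cv2.resize(im,None,fx=3.3,fy=3.3,interpolation=cv2.INTER_CUBIC))
for n in('scene0','top0'):
    c=ld(n);h=cv2.cvtColor(c['color'],cv2.COLOR_BGR2HSV)
    m=cv2.inRange(h,(20,150,120),(35,255,255)); k,l,s,ce=cv2.connectedComponentsWithStats(m)
    for i in range(1,k):
        if s[i,4]>12: print(n,'yellow',s[i],ce[i],P(c,*ce[i]))
    m=cv2.inRange(h,(0,180,120),(6,255,255))|cv2.inRange(h,(174,180,120),(180,255,255)); k,l,s,ce=cv2.connectedComponentsWithStats(m)
    for i in range(1,k):
        if s[i,4]>12: print(n,'red',s[i],ce[i],P(c,*ce[i]),P(c,*ce[i],0.04))
```

```text
scene0 yellow [264 141   9   9  66] [267.93939394 145.15151515] [ 0.45794741 -0.03334612  0.25466767]
scene0 yellow [321 237   6   4  14] [323.57142857 238.64285714] [ 0.53587953 -0.17140082  0.02352586]
scene0 yellow [376 257  10  20 160] [380.31875 266.58125] [ 0.57742207 -0.36598357  0.0653196 ]
scene0 red [330 226  10   8  55] [334.25454545 229.4       ] [ 0.56946909 -0.16869195  0.03910913] [ 0.56891519 -0.16963822  0.04      ]
scene0 red [504 329  12  10  86] [509.1627907  333.38372093] [ 0.69960495 -0.64594165  0.05462245] [ 0.71135924 -0.63918728  0.04      ]
scene0 red [366 395  10   5  36] [369.94444444 397.47222222] [ 0.39402124 -0.60494494  0.0145227 ] [ 0.38419695 -0.61742225  0.04      ]
top0 yellow [358 183   9  13  49] [361.83673469 188.55102041] [ 0.57528048 -0.35431237  0.08117055]
top0 yellow [219 217  11  11  60] [223.75 222.5 ] [ 0.45577501 -0.01754188  0.25720475]
top0 red [288 194   7   7  37] [290.94594595 196.72972973] [ 0.56704603 -0.16242036  0.0439556 ] [ 0.56805403 -0.16224072  0.04      ]
```

View pics/topc.png

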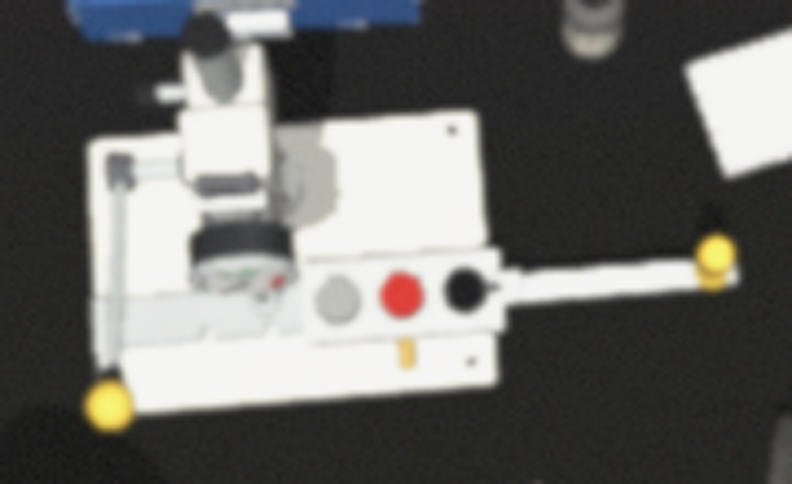

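View pics/scenec.png

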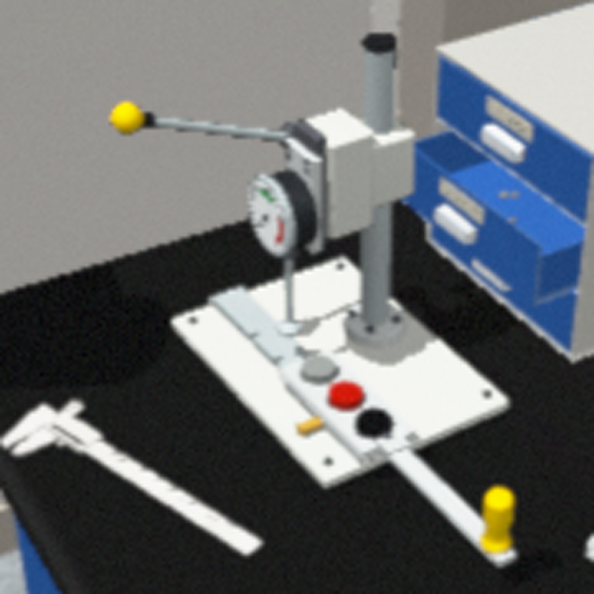

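Run:
```python
from h import *
from scipy.optimize import least_squares
pts=np.array([[0,-.045,.04],[0,-.085,.04],[0,-.125,.04],[0,-.28,.058],[-.101,.064,.247]])
pt=pts.copy(); pt[3,2]=.074
obs={'top0':(pt,np.array([[276.4,197.8],[290.9,196.7],[305.3,195.3],[362.6,187],[223.75,222.5]])),
'scene0':(pts,np.array([[326.6,220.8],[334.25,229.4],[343.3,237.5],[380.3,266.6],[267.9,145.15]]))}
def res(x,n):
    q,o=obs[n]; c=ld(n); Rz=R.from_euler('z',x[2]).as_matrix()
    return np.array([pix(c,Rz@p+[x[0],x[1],0])-u for p,u in zip(q,o)])
np.set_printoptions(precision=4,suppress=True)
for n in obs:
    s=least_squares(lambda x:res(x,n).ravel(),[.57,-.08,0]); print(n,s.x,res(s.x,n).round(2).tolist())
s=least_squares(lambda x:np.r_[res(x,'top0').ravel(),res(x,'scene0').ravel()],[.57,-.08,0]); print(s.x,[res(s.x,n).round(2).tolist() for n in obs])
Rz=R.from_euler('z',s.x[2]).as_matrix()
for p in pts: print(Rz@p+[s.x[0],s.x[1],0])
```

```text
top0 [ 0.5634 -0.0763  0.0598] [[-0.35, 0.01], [-0.34, -0.1], [-0.24, 0.1], [-0.5, 0.51], [1.21, -0.39]]
scene0 [ 0.5664 -0.0823  0.0523] [[-0.32, -0.08], [0.19, -0.74], [-0.33, -0.54], [0.13, 0.7], [0.3, 0.66]]
[ 0.5654 -0.0787  0.0565] [[[0.5, -0.66], [0.51, -0.72], [0.61, -0.48], [0.37, 0.1], [2.09, -1.34]], [[-1.28, -0.71], [-0.75, -1.42], [-1.25, -1.28], [-0.75, -0.28], [-0.71, 0.24]]]
[ 0.5679 -0.1236  0.04  ]
[ 0.5702 -0.1636  0.04  ]
[ 0.5724 -0.2035  0.04  ]
[ 0.5812 -0.3582  0.058 ]
[ 0.4609 -0.0205  0.247 ]
```

Request:
move_arm(
  rows="0 0 -40 0 0 0;0 0 -40 0 0 0;0 0 -40 0 0 0;-40 32 0 0 0 0;-40 32 0 0 0 0;-40 32 0 0 0 0;-40 32 0 0 0 0;-40 32 0 0 0 0;-40 32 0 0 0 0;-40 32 0 0 0 0;-40 32 0 0 0 0;-40 32 0 0 0 0;-40 32 0 0 0 0;-40 32 0 0 0 0;-40 32 0 0 0 0;-40 32 0 0 0 0;-40 32 0 0 0 0;-40 32 0 0 0 0;-40 32 0 0 0 0;-40 32 0 0 0 0",
  grip=1,
)

```text
time_s: 2.6
ee_pos: [0.446, -0.3672, 0.4257]
eef_rot: [-3.141, 0.006, 1.152]
force: [0.1, 0.7, 1.3]
grip_width: 0.094
```

Request:
move_arm(
  rows="0 0 0 0 0 0.18;0 0 0 0 0 0.18;0 0 0 0 0 0.18;0 0 0 0 0 0.18;0 0 0 0 0 0.18;0 0 0 0 0 0.18;0 0 0 0 0 0.18;0 0 0 0 0 0.18;0 0 0 0 0 0.18;0 0 0 0 0 0.18;0 0 0 0 0 0.18;0 0 0 0 0 0.18;0 0 0 0 0 0.18;0 0 0 0 0 0.18;0 0 0 0 0 0.15;0 0 0 0 0 0",
)

```text
time_s: 4.6
ee_pos: [0.446, -0.371, 0.4164]
eef_rot: [3.126, 0.006, -1.609]
force: [0.8, 0.1, 0.2]
grip_width: 0.0941
```

Request:
move_arm(
  rows="0 0 0 0.006 -0.016 -0.095;0 -34 0 0 0 0;0 -34 0 0 0 0;-2 -34 0 0 0 0;-3 -34 30 0 0 0;0 0 45 0 0 0;0 0 45 0 0 0;0 0 45 0 0 0;0 0 43 0 0 0;0 0 0 0 0 0",
)

```text
time_s: 5.85
ee_pos: [0.5832, -0.3505, 0.1991]
eef_rot: [3.133, 0.026, -1.469]
force: [0.7, -0.4, 0.7]
grip_width: 0.0942
```

Run:
```python
from h import *
c=snap('top','top1'); cv2.imwrite('pics/top1c.png',cv2.resize(c['color'][130:260,200:430],None,fx=3.4,fy=3.4,interpolation=cv2.INTER_CUBIC))
c=snap('scene','scene1'); cv2.imwrite('pics/scene1c.png',cv2.resize(c['color'][130:330,250:470],None,fx=3,fy=3,interpolation=cv2.INTER_CUBIC))
```

```text
(no output)
```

View pics/top1c.png

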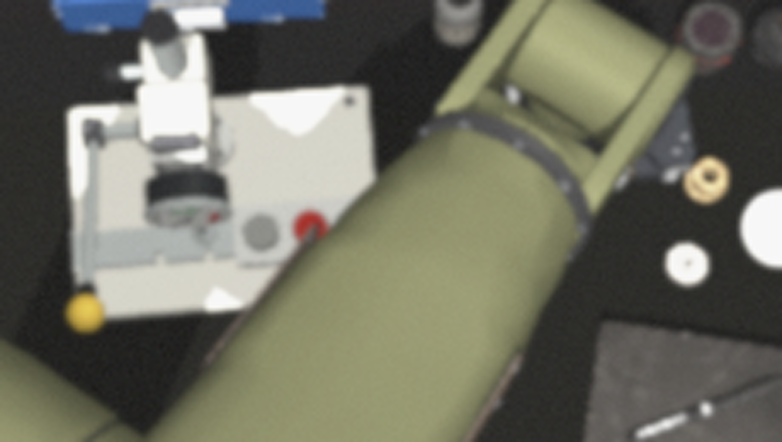

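View pics/scene1c.png

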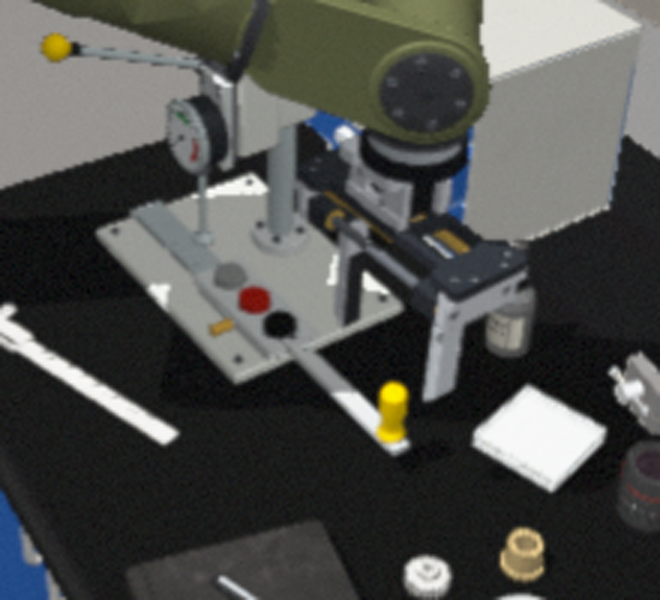

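Run:
```python
from h import *
o=sensors.get_obs(); Rm=R.from_euler('xyz',o['eef_rot']).as_matrix(); t=np.array(o['ee_pos']); print(t,o['eef_rot'])
c=ld('scene1'); im=c['color'].copy()
for q in ([0,0,.097],[.047,0,.097],[-.047,0,.097]):
    w=t+Rm@q; p=pix(c,w); print(w,p,((p-[250,130])*3))
p=pix(c,[.5812,-.3582,.08]); print((p-[250,130])*3)
g=t+Rm@[0,0,.157];print('grasp after descend along tool z',g, (np.array([.5812,-.3582,.058])-g), Rm.T@(np.array([.5812,-.3582,.058])-t))
```

```text
[ 0.58441349 -0.35137332  0.20385302] [ 3.1381699   0.02074447 -1.47060553]
[ 0.58388189 -0.34940456  0.10687446] [379.68945073 247.8804646 ] [389.0683522  353.64139379]
[ 0.58858197 -0.3961588   0.10589954] [393.41322123 259.68636043] [430.2396637  389.05908129]
[ 0.57918181 -0.30265032  0.10784938] [366.70641025 236.71197246] [350.11923076 320.13591737]
[390.48152843 387.89549394]
grasp after descend along tool z [ 0.58355307 -0.34818677  0.04688772] [-0.00235307 -0.01001323  0.01111228] [0.00949506 0.00338152 0.14569984]
```

Request:
move_arm(
  rows="9 3 0 0.018 0 0.04;0 0 20 0 0 0;0 0 20 0 0 0;0 0 0 0 0 0",
)

```text
time_s: 6.45
ee_pos: [0.5835, -0.3614, 0.1653]
eef_rot: [-3.122, 0.017, -1.512]
force: [0.3, -0.4, 0.0]
grip_width: 0.0944
```

```bash
cat > t.py <<'E'
from h import *
import sys
o=sensors.get_obs(); Rm=R.from_euler('xyz',o['eef_rot']).as_matrix(); t=np.array(o['ee_pos'])
np.set_printoptions(precision=4,suppress=True)
print(t,np.array(o['eef_rot']),'grasp',t+Rm@[0,0,.078],'F',np.array(o['force']),'w',o['grip_width'],o['time_s'])
if len(sys.argv)>3:
    g=np.array([float(a) for a in sys.argv[1:4]]); print('tool shift to bring grasp there (mm)',1000*(Rm.T@(g-t)-[0,0,.078]))
    yaw=float(sys.argv[4]) if len(sys.argv)>4 else -1.514
    print('rotvec',R.from_matrix(Rm.T@R.from_euler('xyz',[np.pi,0,yaw]).as_matrix()).as_rotvec())
E
python3 t.py .5812 -.3582 .058
python3 - <<'E'
from h import *
c=snap('scene','scene2'); cv2.imwrite('pics/scene2c.png',cv2.resize(c['color'][180:320,310:450],None,fx=4,fy=4,interpolation=cv2.INTER_CUBIC))
E
```

```text
[ 0.5835 -0.3614  0.1653] [-3.1219  0.0173 -1.5123] grasp [ 0.585  -0.36    0.0873] F [ 0.34   -0.4249  0.0499] w 0.09441346647452935 6.45
tool shift to bring grasp there (mm) [-1.4819  4.2488 29.2605]
rotvec [-0.0196  0.0173  0.0016]
```

View pics/scene2c.png

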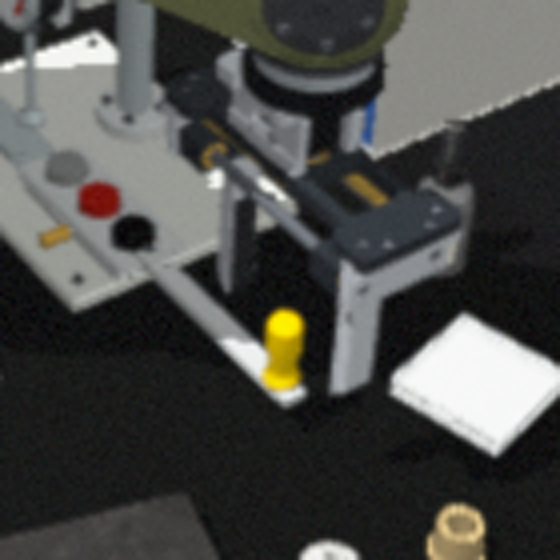

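Request:
move_arm(
  rows="-1 4 0 -0.02 0.017 0;0 0 15 0 0 0;0 0 14 0 0 0;0 0 0 0 0 0",
)

```text
time_s: 7.0
ee_pos: [0.5797, -0.3606, 0.1357]
eef_rot: [3.141, -0.002, -1.512]
force: [-0.3, -0.1, 0.3]
grip_width: 0.0939
```

```bash
python3 t.py .5812 -.3582 .058
python3 - <<'E'
from h import *
c=snap('scene','scene3'); cv2.imwrite('pics/scene3c.png',cv2.resize(c['color'][180:320,310:450],None,fx=4,fy=4,interpolation=cv2.INTER_CUBIC))
E
```

```text
[ 0.5797 -0.3606  0.1357] [ 3.1412 -0.0022 -1.5118] grasp [ 0.5797 -0.3607  0.0577] F [-0.259  -0.0568  0.3219] w 0.09385612885797952 7.0
tool shift to bring grasp there (mm) [-2.4496 -1.6766 -0.2853]
rotvec [ 0.0003 -0.0022  0.0022]
```

View pics/scene3c.png

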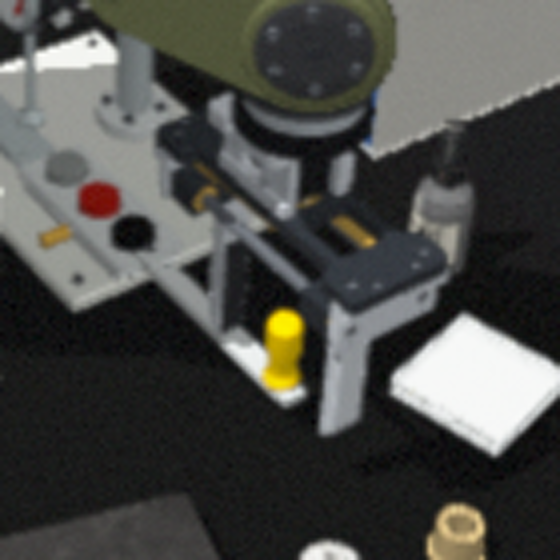

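Request:
move_arm(
  rows="0 0 0 0 0 0;0 0 0 0 0 0;0 0 0 0 0 0;0 0 0 0 0 0;0 0 0 0 0 0;0 0 0 0 0 0;0 0 0 0 0 0;0 0 0 0 0 0",
  grip=-1,
  newtons=15,
)

```text
time_s: 8.05
ee_pos: [0.5803, -0.3587, 0.1377]
eef_rot: [-3.141, 0.001, -1.511]
force: [-5.3, 17.9, 4.6]
grip_width: 0.0211
```

```bash
python3 t.py .5812 -.3582 .058
python3 - <<'E'
from h import *
c=snap('scene','scene4'); cv2.imwrite('pics/scene4c.png',cv2.resize(c['color'][180:320,310:450],None,fx=4,fy=4,interpolation=cv2.INTER_CUBIC))
E
```

```text
[ 0.5803 -0.3587  0.1377] [-3.1413  0.0014 -1.5111] grasp [ 0.5804 -0.3586  0.0597] F [-5.2849 17.8863  4.6417] w 0.02107012778264729 8.05
tool shift to bring grasp there (mm) [-0.3306 -0.8626  1.7053]
rotvec [-0.0003  0.0014  0.0029]
```

View pics/scene4c.png

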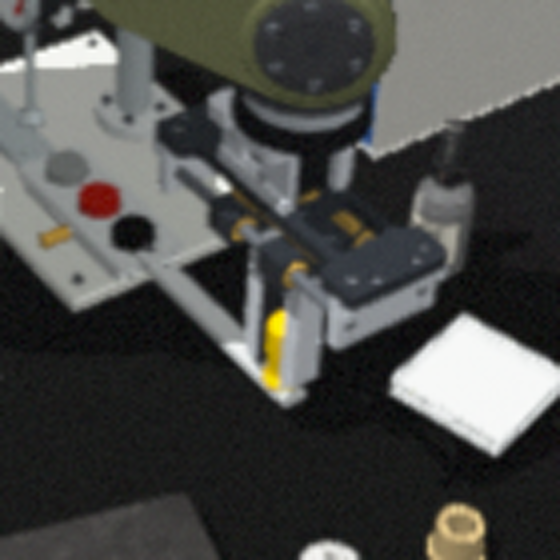

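Request:
move_arm(
  rows="-15 0 0 0 0 0;-15 0 0 0 0 0;-15 0 0 0 0 0;-12 0 0 0 0 0;0 0 0 0 0 0",
)

```text
time_s: 8.72
ee_pos: [0.5768, -0.301, 0.1378]
eef_rot: [-3.138, -0.005, -1.512]
force: [-0.4, 5.1, -0.2]
grip_width: 0.0205
```

```bash
python3 t.py .5812 -.3582 .058
```

```text
[ 0.5768 -0.301   0.1378] [-3.1383 -0.0048 -1.5119] grasp [ 0.5771 -0.3014  0.0598] F [-0.431   5.0684 -0.2437] w 0.020492209445915396 8.725
tool shift to bring grasp there (mm) [56.9743 -0.7337  2.1243]
rotvec [-0.0033 -0.0048  0.0021]
```

Request:
move_arm(
  rows="-12 0 0 0 0 0;-12 0 0 0 0 0;0 0 0 0 0 0;0 0 0 0 0 0",
)

```text
time_s: 9.22
ee_pos: [0.5754, -0.2773, 0.1378]
eef_rot: [-3.137, -0.006, -1.513]
force: [0.6, -0.2, -0.4]
grip_width: 0.0203
```

```bash
python3 t.py .5812 -.3582 .058
```

```text
[ 0.5754 -0.2773  0.1378] [-3.1372 -0.0064 -1.5128] grasp [ 0.5758 -0.2778  0.0598] F [ 0.6189 -0.1844 -0.3545] w 0.02030264020966951 9.225
tool shift to bring grasp there (mm) [80.5843 -0.7165  2.3437]
rotvec [-0.0044 -0.0064  0.0012]
```

Request:
move_arm(
  rows="-2 0 0 0 0 0;0 0 0 0 0 0",
)

```text
time_s: 9.48
ee_pos: [0.5753, -0.2758, 0.1378]
eef_rot: [-3.137, -0.006, -1.513]
force: [0.1, 5.7, 1.5]
grip_width: 0.0206
```

Request:
move_arm(
  rows="-1.5 0 0 0 0 0;0 0 0 0 0 0",
)

```text
time_s: 9.72
ee_pos: [0.5752, -0.2742, 0.1378]
eef_rot: [-3.137, -0.006, -1.514]
force: [-0.2, 4.5, 1.4]
grip_width: 0.0207
```

Request:
move_arm(
  rows="-1 0 0 0 0 0;0 0 0 0 0 0",
)

```text
time_s: 9.98
ee_pos: [0.5752, -0.2733, 0.1378]
eef_rot: [-3.137, -0.007, -1.514]
force: [0.1, 2.1, 0.5]
grip_width: 0.0209
```

```bash
python3 t.py .5812 -.3582 .058
python3 - <<'E'
from h import *
c=snap('scene','scene5'); cv2.imwrite('pics/scene5c.png',cv2.resize(c['color'][130:290,260:420],None,fx=3.7,fy=3.7,interpolation=cv2.INTER_CUBIC))
c=snap('top','top5'); cv2.imwrite('pics/top5c.png',cv2.resize(c['color'][130:230,200:340],None,fx=5,fy=5,interpolation=cv2.INTER_CUBIC))
E
```

```text
[ 0.5752 -0.2733  0.1378] [-3.1369 -0.0065 -1.5135] grasp [ 0.5756 -0.2738  0.0598] F [0.1345 2.1265 0.4624] w 0.020857036061756356 9.975
tool shift to bring grasp there (mm) [84.5973 -0.7587  2.3887]
rotvec [-0.0047 -0.0065  0.0005]
```

View pics/scene5c.png

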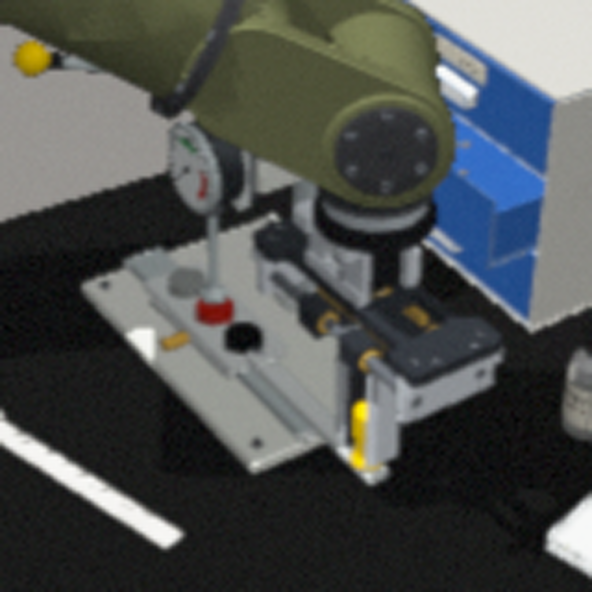

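View pics/top5c.png

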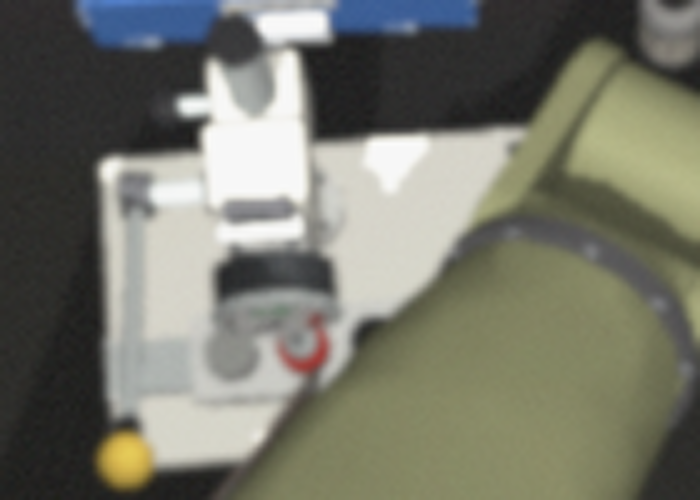

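Request:
move_arm(
  rows="-0.4 0 0 0 0 0;0 0 0 0 0 0;0 0 0 0 0 0",
)

```text
time_s: 10.45
ee_pos: [0.5752, -0.2731, 0.1378]
eef_rot: [-3.137, -0.007, -1.514]
force: [-0.4, 0.8, -0.8]
grip_width: 0.0206
```

Request:
move_arm(
  rows="0 0 0 0 0 0;0 0 0 0 0 0;0 0 0 0 0 0;0 0 0 0 0 0",
  grip=0.2,
)

```text
time_s: 10.95
ee_pos: [0.5751, -0.2733, 0.1378]
eef_rot: [-3.137, -0.007, -1.514]
force: [0.5, 0.1, 0.0]
grip_width: 0.0553
```

```bash
python3 t.py .5812 -.3582 .058
python3 - <<'E'
from h import *
c=snap('scene','scene6'); cv2.imwrite('pics/scene6c.png',cv2.resize(c['color'][130:290,260:420],None,fx=3.7,fy=3.7,interpolation=cv2.INTER_CUBIC))
E
```

```text
[ 0.5751 -0.2733  0.1378] [-3.1369 -0.0073 -1.5136] grasp [ 0.5755 -0.2739  0.0598] F [0.5361 0.1106 0.0358] w 0.05534640549850316 10.95
tool shift to bring grasp there (mm) [84.5103 -0.898   2.4305]
rotvec [-0.0046 -0.0073  0.0004]
```

View pics/scene6c.png

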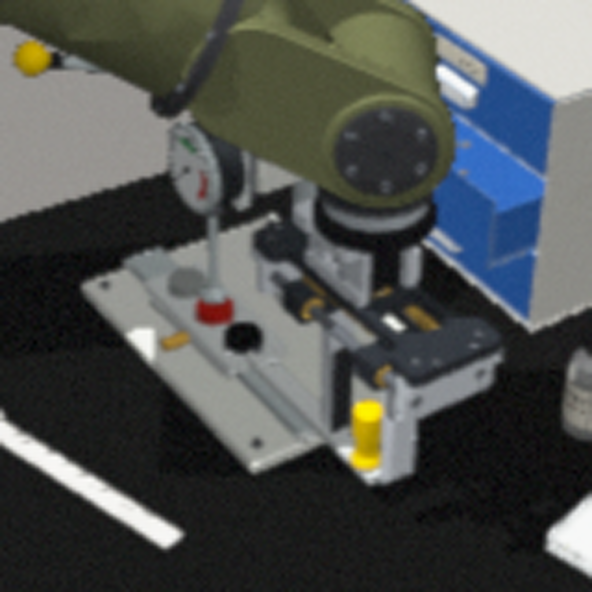

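Request:
move_arm(
  rows="0 0 -20 0 0 0;0 0 -30 0 0 0;0 0 -45 0 0 0;0 0 -50 0 0 0;0 0 -50 0 0 0;0 0 -50 0 0 0;0 0 -40 0 0 0;0 33 0 0 0 0;0 33 0 0 0 0;0 33 0 0 0 0;0 0 0 0 0 0",
  grip=-1,
)

```text
time_s: 12.38
ee_pos: [0.4683, -0.2745, 0.4482]
eef_rot: [-3.124, -0.016, -1.513]
force: [0.8, 0.1, 0.4]
grip_width: 0.0003
```

```bash
python3 t.py .461 -.0205 .310
python3 - <<'E'
from h import *
c=snap('scene','scene7'); cv2.imwrite('pics/scene7c.png',cv2.resize(c['color'][120:290,230:400],None,fx=3.5,fy=3.5,interpolation=cv2.INTER_CUBIC))
c=snap('top','top7'); cv2.imwrite('pics/top7c.png',cv2.resize(c['color'][130:240,200:380],None,fx=4.4,fy=4.4,interpolation=cv2.INTER_CUBIC))
E
```

```text
[ 0.4683 -0.2745  0.4482] [-3.1244 -0.0161 -1.5131] grasp [ 0.4697 -0.2757  0.3703] F [0.7889 0.1154 0.4377] w 0.00033675708387865264 12.375
tool shift to bring grasp there (mm) [-256.192    -5.0119   56.22  ]
rotvec [-0.0172 -0.0161  0.001 ]
```

View pics/scene7c.png

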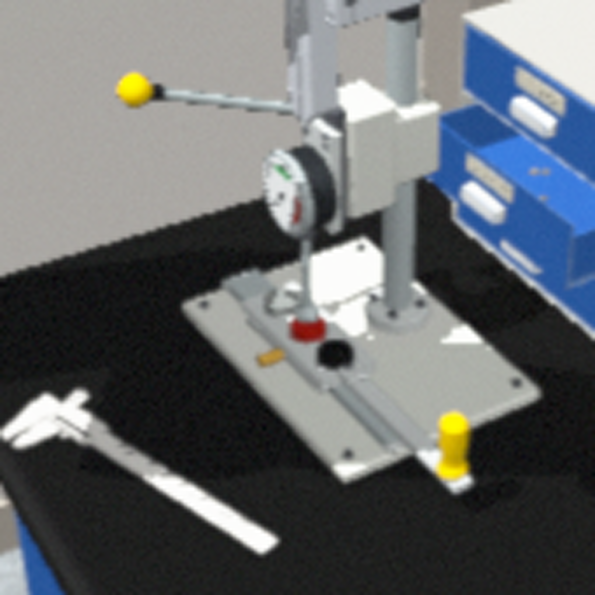

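View pics/top7c.png

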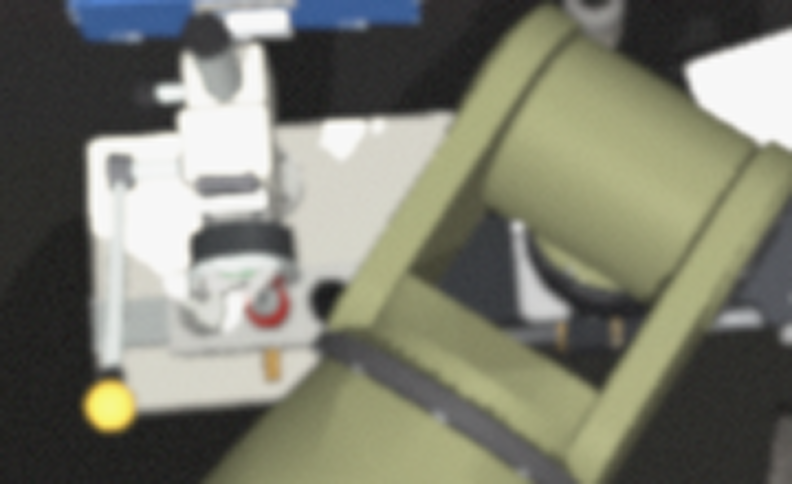

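Request:
move_arm(
  rows="0 0 0 -0.017 -0.016 0;-37 0 0 0 0 0;-37 0 0 0 0 0;-37 0 0 0 0 0;-37 0 0 0 0 0;-37 0 0 0 0 0;-37 0 0 0 0 0;-30 0 0 0 0 0;0 0 0 0 0 0;0 0 0 0 0 0",
)

```text
time_s: 13.72
ee_pos: [0.4596, -0.0139, 0.4467]
eef_rot: [3.127, 0.008, -1.507]
force: [0.7, -1.2, -0.1]
grip_width: 0.0006
```

```bash
python3 t.py .459 -.0205 .290;python3 - <<'E'
from h import *
c=snap('scene','scene8'); cv2.imwrite('pics/scene8c.png',cv2.resize(c['color'][90:250,230:400],None,fx=3.5,fy=3.5,interpolation=cv2.INTER_CUBIC))
E
```

```text
[ 0.4596 -0.0139  0.4467] [ 3.1269  0.0081 -1.5074] grasp [ 0.4585 -0.0133  0.3687] F [ 0.7297 -1.1692 -0.1222] w 0.0006421171557469147 13.725
tool shift to bring grasp there (mm) [ 7.833  -1.2437 78.6297]
rotvec [0.0148 0.0081 0.0066]
```

View pics/scene8c.png

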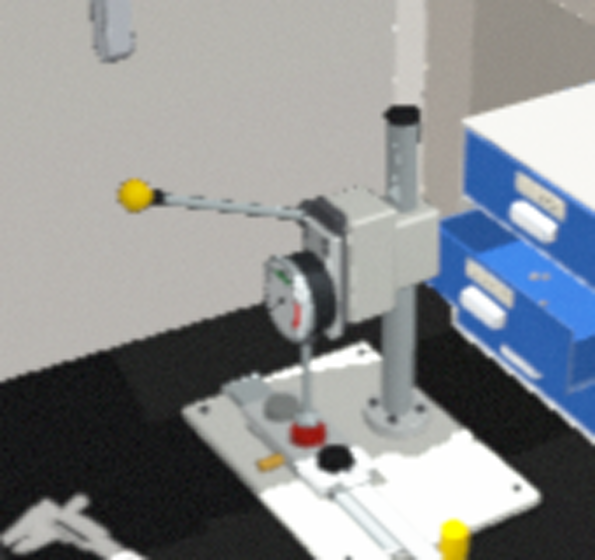

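Request:
move_arm(
  rows="7 -1 0 0.015 0.008 0.007;0 0 25 0 0 0;0 0 25 0 0 0;0 0 18 0 0 0;0 0 0 0 0 0",
)

```text
time_s: 14.4
ee_pos: [0.4619, -0.0261, 0.3767]
eef_rot: [-3.139, -0.002, -1.521]
force: [-0.0, 0.2, 0.2]
grip_width: 0.0003
```

```bash
python3 t.py .459 -.0205 .247;python3 - <<'E'
from h import *
c=snap('scene','scene9'); cv2.imwrite('pics/scene9c.png',cv2.resize(c['color'][100:200,230:350],None,fx=6,fy=6,interpolation=cv2.INTER_CUBIC))
c=snap('top','top9'); cv2.imwrite('pics/top9c.png',cv2.resize(c['color'][130:240,180:340],None,fx=4.4,fy=4.4,interpolation=cv2.INTER_CUBIC))
E
```

```text
[ 0.4619 -0.0261  0.3767] [-3.1386 -0.0021 -1.5215] grasp [ 0.4622 -0.0262  0.2987] F [-0.0138  0.1853  0.2205] w 0.00030724371600686313 14.4
tool shift to bring grasp there (mm) [-5.9887  3.0231 51.7212]
rotvec [-0.0029 -0.0021 -0.0075]
```

View pics/scene9c.png

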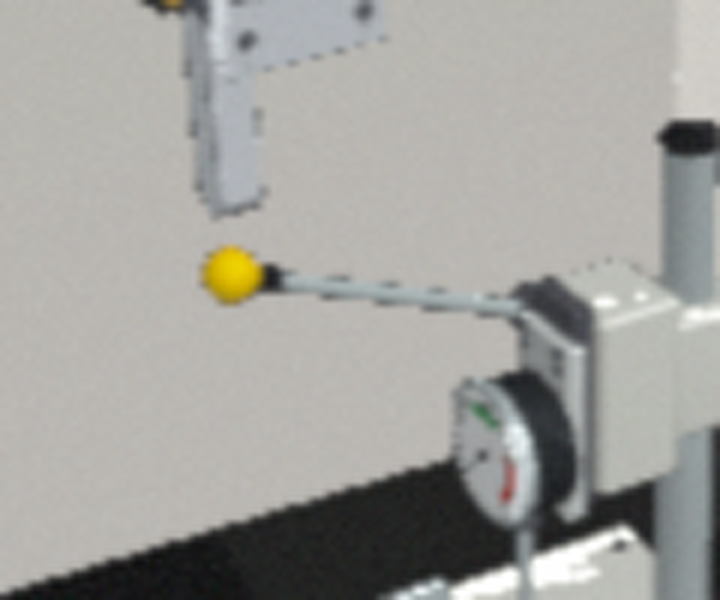

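View pics/top9c.png

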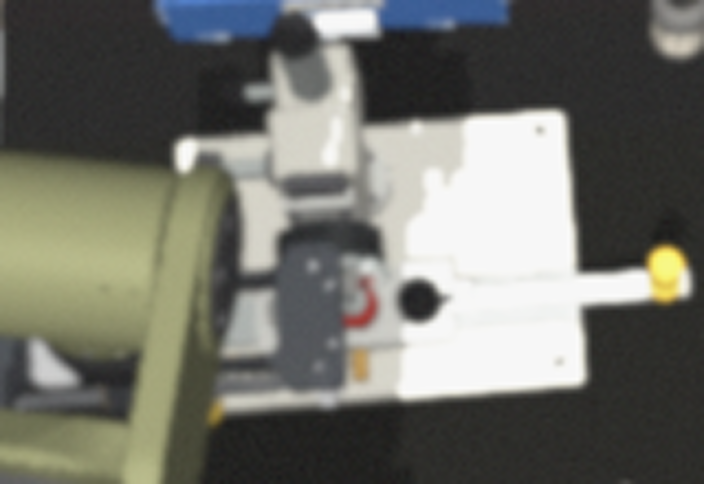

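Request:
move_arm(
  rows="-5 4 0 0 0 0;0 0 10 0 0 0;0 0 10 0 0 0;0 0 10 0 0 0;0 0 0 0 0 0",
)

```text
time_s: 15.12
ee_pos: [0.458, -0.021, 0.3475]
eef_rot: [-3.134, -0.003, -1.521]
force: [0.4, -0.1, -0.1]
grip_width: 0.0005
```

```bash
python3 t.py .459 -.0205 .182;python3 - <<'E'
from h import *
c=snap('scene','scene10'); cv2.imwrite('pics/scene10c.png',cv2.resize(c['color'][100:200,230:350],None,fx=6,fy=6,interpolation=cv2.INTER_CUBIC))
E
```

```text
[ 0.458  -0.021   0.3475] [-3.1341 -0.003  -1.5213] grasp [ 0.4586 -0.0212  0.2695] F [ 0.3968 -0.1129 -0.0578] w 0.0005208007681370862 15.125
tool shift to bring grasp there (mm) [-0.9776  0.2348 87.466 ]
rotvec [-0.0075 -0.0031 -0.0073]
```

View pics/scene10c.png

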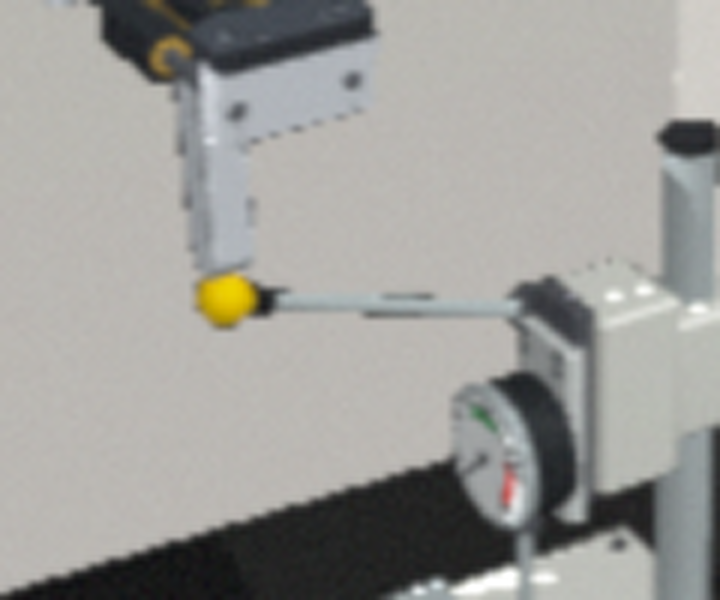

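Request:
move_arm(
  rows="0 1 10 -0.007 -0.003 0;0 1 10 0 0 0;0 1 10 0 0 0;0 1 10 0 0 0;0 1 10 0 0 0;0 1 8 0 0 0;0 0 0 0 0 0",
)

```text
time_s: 16.05
ee_pos: [0.452, -0.0214, 0.2862]
eef_rot: [-3.14, -0.0, -1.521]
force: [-0.7, -0.0, 3.8]
grip_width: 0.0004
```

```bash
python3 t.py .452 -.0205 .182;python3 - <<'E'
from h import *
c=snap('scene','scene11'); cv2.imwrite('pics/scene11c.png',cv2.resize(c['color'][120:220,230:350],None,fx=6,fy=6,interpolation=cv2.INTER_CUBIC))
E
```

```text
[ 0.452  -0.0214  0.2862] [-3.14   -0.0001 -1.5214] grasp [ 0.4521 -0.0214  0.2082] F [-0.6665 -0.0478  3.7502] w 0.00043400899945107886 16.05
tool shift to bring grasp there (mm) [-0.9344  0.0947 26.1718]
rotvec [-0.0016 -0.0001 -0.0074]
```

View pics/scene11c.png

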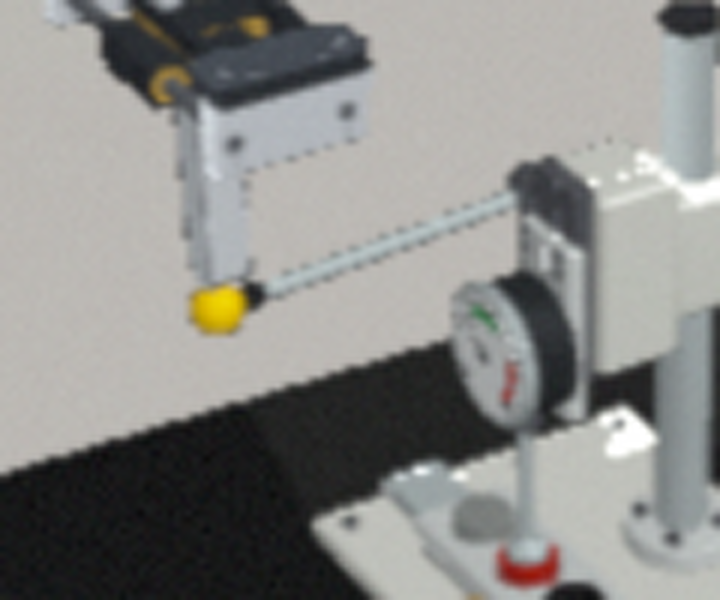

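Request:
move_arm(
  rows="0 0 5 0 0 0;0 1 5 0 0 0;0 0 3 0 0 0;0 0 0 0 0 0;0 0 0 0 0 0",
)

```text
time_s: 16.73
ee_pos: [0.4515, -0.0215, 0.2735]
eef_rot: [-3.137, -0.0, -1.521]
force: [0.6, -0.2, 3.1]
grip_width: 0.0008
```

```bash
python3 t.py .452 -.0205 .182;python3 - <<'E'
from h import *
c=snap('scene','scene12'); cv2.imwrite('pics/scene12c.png',cv2.resize(c['color'][120:220,230:350],None,fx=6,fy=6,interpolation=cv2.INTER_CUBIC))
cv2.imwrite('pics/scene12d.png',cv2.resize(c['color'][160:200,298:332],None,fx=15,fy=15,interpolation=cv2.INTER_CUBIC))
E
```

```text
[ 0.4515 -0.0215  0.2735] [-3.1375 -0.0004 -1.5213] grasp [ 0.4518 -0.0215  0.1955] F [ 0.614  -0.1739  3.1108] w 0.0008416906967582588 16.725
tool shift to bring grasp there (mm) [-0.9714 -0.1851 13.5195]
rotvec [-0.0041 -0.0004 -0.0073]
```

View pics/scene12c.png

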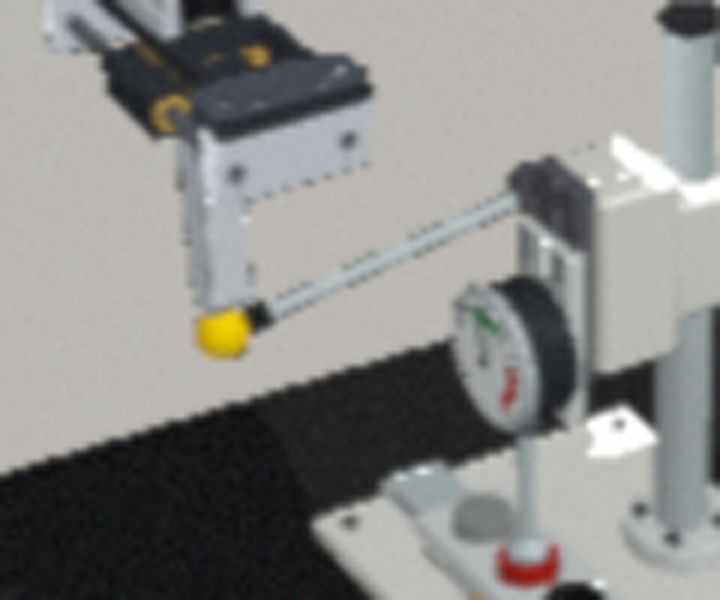

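View pics/scene12d.png

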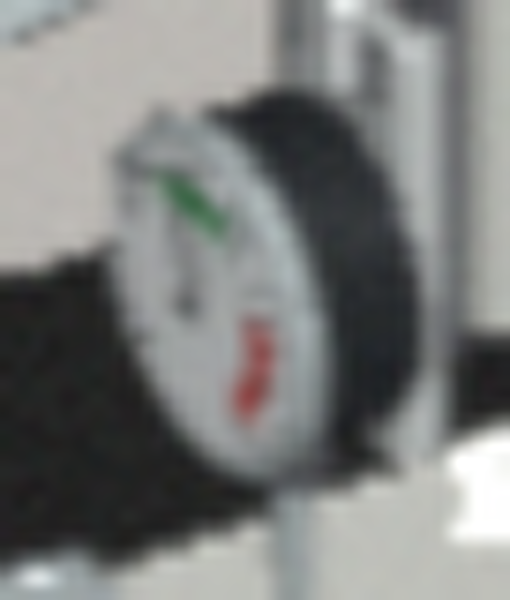

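Request:
move_arm(
  rows="0 0 2.5 0 0 0;0 0 0 0 0 0;0 0 0 0 0 0;0 0 0 0 0 0;0 0 0 0 0 0",
)

```text
time_s: 17.4
ee_pos: [0.4516, -0.0215, 0.2711]
eef_rot: [-3.137, -0.0, -1.521]
force: [2.0, 0.5, 3.4]
grip_width: 0.0003
```

```bash
python3 t.py .452 -.0205 .182;python3 - <<'E'
from h import *
ims=[]
for i in range(6):
    c=snap('scene','scene13'); ims.append(c['color'].astype(float))
im=np.mean(ims,0).astype(np.uint8)
cv2.imwrite('pics/scene13d.png',cv2.resize(im[160:200,298:332],None,fx=15,fy=15,interpolation=cv2.INTER_CUBIC))
cv2.imwrite('pics/scene13c.png',cv2.resize(im[120:280,230:400],None,fx=3.5,fy=3.5,interpolation=cv2.INTER_CUBIC))
E
python3 t.py
```

```text
[ 0.4516 -0.0215  0.2711] [-3.137  -0.0004 -1.5213] grasp [ 0.4519 -0.0215  0.1931] F [2.0466 0.4869 3.3821] w 0.0002903007935807982 17.4
tool shift to bring grasp there (mm) [-0.9922 -0.0591 11.0738]
rotvec [-0.0046 -0.0004 -0.0073]
[ 0.4516 -0.0215  0.2711] [-3.137  -0.0004 -1.5213] grasp [ 0.4519 -0.0215  0.1931] F [0.8514 0.7249 3.9964] w 0.0005506931665466663 17.7
```

View pics/scene13d.png

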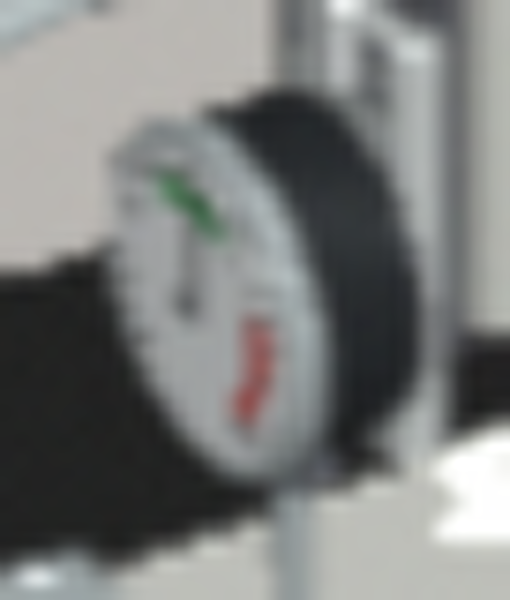

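View pics/scene13c.png

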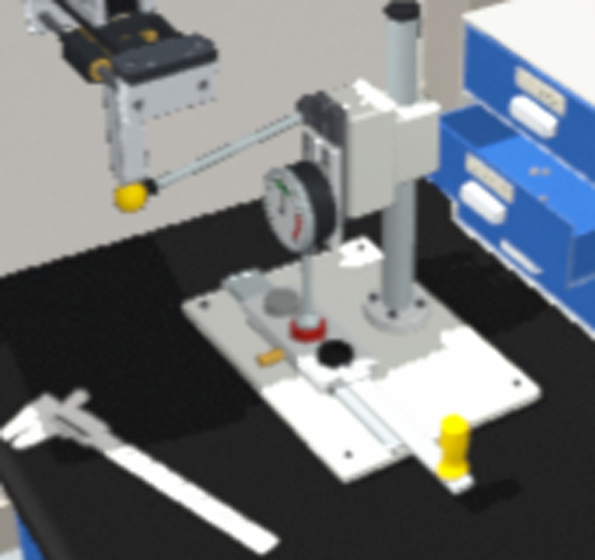

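```bash
python3 -c "
from h import *
print(ctrl.hand_in())"
```

```text
the job is handed in; nothing more can be done
None
```

I handed the job in at about 17.7 s of the 56 s limit, with the closed fingertips holding the lever down and the dial at about 10 N on the red button. The hand-in returned no verdict.

**What I did:**
- **Carriage:** the red button was in the middle nest. I gripped the yellow knob and slid the carriage about 85 mm to the left into the middle detent, with the lever still up. I felt the detent catch: the push force rose to about 5.7 N and then fell to about 0.
- **Lever:** I let go of the knob, moved over to the lever and pressed its ball down with closed fingers.

**Last checks:**
- **Dial:** the needle points to the middle of the green sector. In the enlarged crop it runs from the hub at about (187, 303) to (190, 220).
- **Lever height:** the ball's height from the arm's pose puts the load at about 9.8 N. The pictures located the stand only to about 4 mm, because the two cameras disagreed by up to 7 mm in y.
- **Force at the wrist:** it reads 3.4 to 4.0 N upward, a little below the 4.5 N expected at 10 N but well above the 0.7 N needed for holding.
- **Red button and foot:** the foot is on the red button.
- **Other buttons:** in the last picture the black and grey buttons look seated in their nests.
- **Bystanders:** I never touched the bushing, gear, petri dish or pen. The final crops do not show them, so I did not check them by picture at the end.

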